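# Fetch a napkin ring from its carrier on a pin and hang it on the display stand

## Task

Take the wooden-handled carrying pin from its rest, push its rod into the slot of the ware carrier until the hidden latch lets the shutter spring open, then thread the pin through the white napkin ring lying in the carrier, lift the ring out on it and lay the pin in both notches of the display stand with the ring hanging between the two posts, and let go. Never touch the ring with the fingers, and leave the other ware on the bench where it stands.

Things in the scene. Friction and masses are not known exactly. Their poses are not given: they have to be found in the camera images.
- pin: carrying pin: flat-sided brown wooden handle 70 long, 14 wide (y), 20 high (z), with a plain round aluminium rod 10 in diameter, 150 long; 50 g. Origin: centre of the handle; +x along the rod: handle x -35..35, rod x 35..185. Starts level in the V notches of its rest, axis 40 above the table, +x roughly to world +y; its handle is free all round, the table 30 below it
- pin_tip (a point): rod's free end, on its axis, 185 from the pin's origin; axes as the pin's
- rest: low pale wooden rest, fixed, under the rod only: base 8 high, two V-notched posts at x 55 and 150 (8 thick, prong tips 49 above the table); origin on the table below (within 4 of) the starting place of the pin's origin, +x along the pin
- carrier: ware carrier, fixed: plywood base 80 (x) by 170 (y), 12 high; origin: centre of its underside. +x (world +y within 0.25 rad) is the way the rod is pushed, into the slot and through the ring. At y = 0 a cork V bed holds the ring, open above, with stop lips 28 high at x -20 and 20. At y -84..-34, x -36..28 stands a grey latch housing, 80 high, the slot in its front wall
- slot (a point): centre of the mouth of the upright slot in the housing's front, 48 above the table: 18 wide (y), 28 high, wall 4 thick; axes as the carrier's. Behind it the hidden latch tab, a plate 16 wide, its face 40 from this mouth; pushed 6 to 11 further in +x (stop at 11) against a spring of 2 to 5 N it frees the shutter, which then stays open when the rod leaves
- bed (a point): centre of the place where the ring lies in the carrier, 48 above the table; axes as the carrier's
- shutter (a joint): aluminium shutter plate 48 wide, 4 thick, from 21 to 70 above the table at x = -28 of the carrier, in front of the ring's bore: metres slid in the carrier's +y; 0 closed and latched, 0.05 fully open (by its own spring once freed); open, the bore is wholly free
- ring: plain white ceramic napkin ring, a tube of outer diameter 52, bore 36, length 34, 50 to 95 g, lying in the carrier's bed with its bore level along the carrier's x. Origin: centre of the bore; x along the bore.
- stand: dark wooden display stand, fixed: base 120 (x) by 80 (y), 12 high, two posts 8 thick at x -45 and 45, each topped by an open 90 degree V notch about 30 wide at the mouth, prong tips 94 above the table. Origin: centre of the underside; +x along the line of the notches (world +y within 0.25 rad)
- perch (a point): point midway between the two notches where the axis of the laid rod runs, 85 above the table; axes as the stand's. With the middle of the bare rod's outer part (115 from the pin's origin) here, the handle is clear of the posts and the tip 25 past the far post.
- pin_mid (a point): point of the rod's axis 115 from the pin's origin towards the tip
- bowl: bystander: white bowl 110 across, 45 high
- small_ring: bystander: smaller white ring 40 across, 30 high, standing on its end
- wide_ring: bystander: wider, thinner white ring 64 across, 28 high, standing on its end
- saucer: bystander: white saucer 130 across, 20 high
- jar: bystander: white lidded jar 64 across, 90 high; all bystanders' origins are the centres of their undersides
There are look-alikes about, which are no part of the job. There is more than one size of the pin; the one meant has the size given above.

How it is judged (in metres and radians):
On the way, in this order (a step that is already met when the one before it is completed fails the run):
1. the shutter is freed and open, with the rod still in the slot or just out of it (value of joint shutter above 0.042 m and distance between pin_tip and slot below 0.1 m), for 0.05 s.
2. the ring hangs on the pin, lifted clear of the carrier (height (world z) of ring above 0.085 m and x of ring in the frame of pin between 0.06 and 0.17 m and y of ring in the frame of pin between -0.02 and 0.02 m and z of ring in the frame of pin between -0.02 and 0.02 m and angle between the x axis of ring and the x axis of pin, either way round below 0.5 rad), for 0.2 s.
At the end, for the whole second after the job is handed in: The pin lies released and still in both notches (rod within 6 mm and 0.08 rad of the notch line, its point 115 mm from the handle centre within 20 mm of midway), the ring hangs still on it, centre within 26 mm of midway between the posts; the shutter stays open (x of pin_mid in the frame of stand between -0.02 and 0.02 m and y of pin_mid in the frame of stand between -0.006 and 0.006 m and z of pin_mid in the frame of stand between 0.079 and 0.091 m and angle between the x axis of pin and the x axis of stand, either way round below 0.08 rad and x of ring in the frame of pin between 0.06 and 0.17 m and y of ring in the frame of pin between -0.02 and 0.02 m and z of ring in the frame of pin between -0.02 and 0.02 m and angle between the x axis of ring and the x axis of pin, either way round below 0.5 rad and x of ring in the frame of stand between -0.026 and 0.026 m and height (world z) of ring above 0.055 m and value of joint shutter above 0.042 m and linear speed of pin below 0.02 m/s and linear speed of ring below 0.03 m/s and angular speed of ring below 0.6 rad/s); the robot touches nothing.
It fails at once if the fingers touch the ring (contact force between the fingers and ring above 0.3 N).
It fails at once if other ware on the bench is moved by more than 30 mm (distance of any of bowl, small_ring, wide_ring, saucer, jar from where it was at the start of the episode above 0.03 m).
It also fails if it takes over 67 s, if anything falls off the work surface, if the arm or the gripper's body presses on something with over 40 N, if the wrist force passes 120 N, or if a joint passes its speed limit or range.

## Robot

A 6-joint arm with a two-finger parallel gripper is mounted at the origin on the work surface. World frame = base frame: x ahead of the robot, y to its left, z up, the work surface at z = 0. Lengths are in m, angles in degrees, forces in N, time in s.
With the tool pointing down it reaches from about 0.35 to 0.875 m from the base axis. Payload 4.2 kg.
Tool frame: the origin (TCP) lies between the finger pads; the fingertips stand 14 mm ahead of it and the grasp point (between the pads) lies 5 mm behind it; x points along the fingers, y is the direction in which the jaws open and shut, and the axes are right-handed (so a half turn about x gives the same grasp; the last joint's range is limited). The gripper opens to 87 mm and grips with 3 to 60 N. Pads are 19 mm wide; open, the fingers measure 117 mm over their backs; the gripper's body (75 mm by 190 mm) begins 51 mm behind the grasp point.
Start: joints at [90.046, 22.042, 0.453, 0, -68.411, -14.817], TCP at [0.159, 0.604, 0.237] pointing down, gripper open.
Joint ranges: [-179.83, 179.83], [-69.29, 118.12], [-61.27, 80.66], [-181.25, 117.63], [-171.15, -9.14], [-177.46, 177.46]. Speed limits (degrees/s): [159.86, 159.86, 180, 180, 180, 180].

## Interface

Orientations are given as a 3x3 rotation matrix whose columns are the frame's x, y, z axes.
In Python, from station import r, imaging, job gives the robot as it stands. The module is installed in compiled form; this text tells all that it offers.
- The arm moves only by the tool apply_moves, never from a script. Its arguments are lists of equal length, an entry for each row: "xyz": the shift along the tool's x, y, z in m, a list of three; "twist": the turn about the tool's x in degrees; "claw": the opening, from 0 (shut) to 1 (fully open). A call has 1 to 12 rows; each row shifts and turns the pose as measured when the row begins, along the tool's axes as they then stand; what a row does not reach is not made up. A row lasts 1/10 s, in which the tool goes at most 50 mm and 8.59 degrees, less where a joint would pass 70% of its speed; a pose out of reach is approached as far as the arm can. A call is refused whole if a number of a shift passes 0.05 or a number of a turn 8.59, either way. A call with a gripper value outside its range is refused whole. The fingers move at their own pace and stop on an object; the grip force is fixed at half the most. Time passes only in rows, so rows that do not move let the fingers close. It gives the time, the measured TCP pose, the force and the opening at its end, in the units of the state.
- r.sense(): the state, without advancing time (a new reading comes with each control period).
- imaging.capture(name): name is "side" or "top"; returns a dict with "pixels" (480x640x3 uint8, red, green, blue), "mtx" (3x3 intrinsics, pixels), "distortion" ([k1, k2, p1, p2, k3] as OpenCV has them; the pictures are not rectified), "view" (4x4, takes a point from world to camera coordinates). Camera axes: x right, y down, z forward; pixel columns grow to the right and rows downward; lengths in m; the calibration is good to about 2 mm. A picture is of the moment at which its call begins. There is no depth.
- job.finish_job(): hands the job in, once; it reports no verdict.
Trained networks look in a picture, given as the dict that the camera call returned (one of the last four; its "shot" number tells which), for a name from the list of things; names that differ only in an ending like _2 or _b are one class to them, and where a whole thing is asked for, a point or a joint stands for the part that bears it (a point fixed in the world has none). Each returns a list of dicts, best first, with "p" (0 to 1); they miss things now and then, are a little off and sometimes report something else, mostly with a low value. They report only what shows in the picture. A call takes as long as a camera call. They do not tell look-alikes from the thing itself.
- imaging.regions_of(query, picture): "mask" (480x640 bool, what is visible of it) and "centre" ([column, row] in pixels, amid what is visible of it).
The state is a dict: "time_s": time; "joints": joint angles; "joint_velocities": joint speeds; "effort": joint torques, N m; "tcp_pos": TCP position; "ee_rot": TCP orientation; "wrist_force": force on the tool from outside, world axes, zero at the start; "moment": the same for the moment, N m; "gripper_width": opening from 0.0 (shut) to 1.0 (fully open).
Only numpy, scipy, OpenCV 4.12 (cv2) and the standard library are available. Lean on these libraries where they do the work, as an engineer would, in place of code of your own. Each camera call takes 0.05 s, during which the arm holds its last target.

## Working session

There is one attempt and no reset: what is moved stays moved. The work goes in short steps, Python scripts to look and compute and a tool call to move; the robot and the scene stay as the last step left them, time stands still between calls to the robot, and variables do not carry over. Pictures are saved under pics/ and viewed, and the job is handed in when it is done.

Besides the shell and the picture viewer there is one more tool, called after ">>>" as name([rows], argument=value, ...), one row to a line, values as JSON. apply_moves: Moves the arm, as the interface text tells. Its arguments: {"type":"object","properties":{"xyz":{"type":"array","items":{"type":"array","items":{"type":"number"}}},"twist":{"type":"array","items":{"type":"number"}},"claw":{"type":"array","items":{"type":"number"}}},"required":["xyz","twist","claw"]}

```bash
mkdir -p pics; cat > h.py <<'E'
import numpy as np, cv2, pickle
def save(p,f): cv2.imwrite('pics/'+f, cv2.cvtColor(p['pixels'],cv2.COLOR_RGB2BGR))
def und(p,px):
    K=np.array(p['mtx']);d=np.array(p['distortion'])
    return cv2.undistortPoints(np.array(px,float).reshape(-1,1,2),K,d).reshape(-1,2)
def onz(p,px,z):
    V=np.array(p['view']);R=V[:3,:3];t=V[:3,3];c=-R.T@t
    n=und(p,px);out=[]
    zz=np.broadcast_to(z,(len(n),))
    for (a,b),h in zip(n,zz):
        d=R.T@np.array([a,b,1]);out.append(c+d*(h-c[2])/d[2])
    return np.array(out)
def proj(p,X):
    V=np.array(p['view']);r,_=cv2.Rodrigues(V[:3,:3])
    return cv2.projectPoints(np.array(X,float).reshape(-1,1,3),r,V[:3,3],np.array(p['mtx']),np.array(p['distortion']))[0].reshape(-1,2)
E
python3 - <<'E'
from station import r,imaging,job
from h import *
for n in('top','side'):
    p=imaging.capture(n);save(p,n+'0.png');pickle.dump(p,open(n+'0.pkl','wb'))
    V=np.array(p['view']);print(n,-V[:3,:3].T@V[:3,3],V[:3,:3])
print(r.sense())
E
```

```text
top [0.45704533 0.0278675  1.11757453] [[ 0.00984938 -0.9997504  -0.02005323]
 [-0.99806166 -0.00859643 -0.06163628]
 [ 0.06144851  0.02062144 -0.99789721]]
side [0.43197285 0.87933209 0.91446167] [[-0.99467216 -0.10175296  0.01654157]
 [-0.08483616  0.71679112 -0.69210788]
 [ 0.05856717 -0.68982377 -0.7216045 ]]
{'time_s': 0.1, 'joints': array([ 9.00452029e+01,  2.20855736e+01,  3.88546603e-01, -2.46938832e-02,
       -6.84139356e+01, -1.48162794e+01]), 'joint_velocities': array([-0.09076666,  0.04846598,  0.1891244 ,  0.24185283,  0.01192289,
        0.03818887]), 'effort': array([ 3.34673268e-04, -3.91687846e+01,  1.87936825e+01,  4.23193574e+00,
        1.34667123e-02, -7.18475553e-05]), 'tcp_pos': array([0.15920643, 0.60384744, 0.23558525]), 'ee_rot': array([[-3.99234522e-04, -2.55110961e-01, -9.66911701e-01],
       [-1.93694476e-03, -9.66909767e-01,  2.55111251e-01],
       [-9.99998044e-01,  1.97470377e-03, -1.08112081e-04]]), 'wrist_force': array([-1.13911366, -0.76017179,  0.54931722]), 'moment': array([-0.02728857, -0.00583719,  0.02417098]), 'gripper_width': 0.9940031718640133}
```

View pics/top0.png

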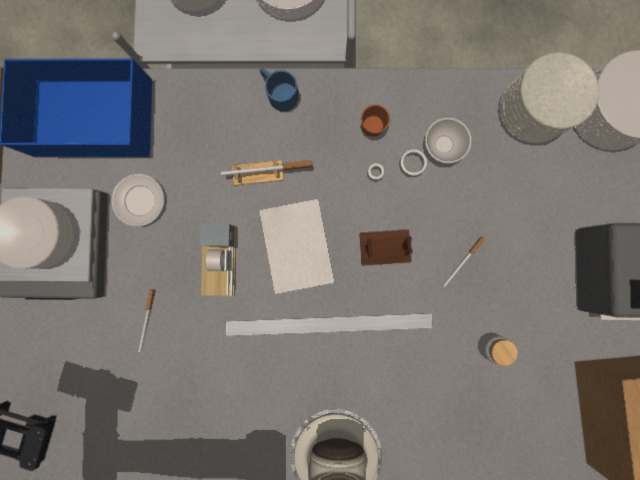

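View pics/side0.png

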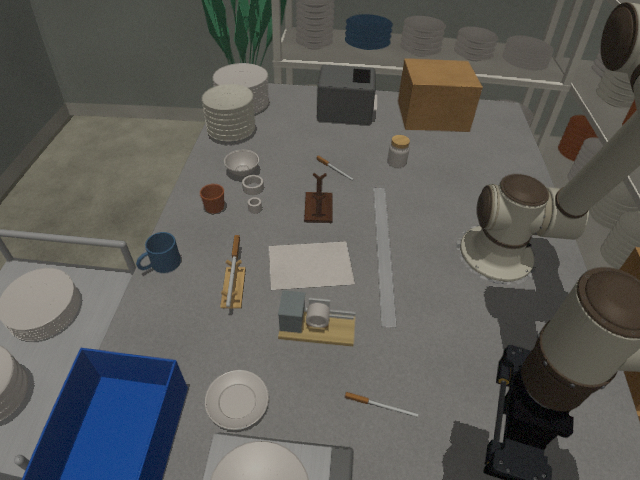

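The top view (image up = +x, left = +y) shows the pin in its rest near (265,170), the carrier near (218,262) with its housing up, and the stand near (386,247). Loose look-alike pins lie at (147,320) and (464,262). Next I'll zoom in.

```bash
python3 - <<'E'
from h import *
t=pickle.load(open('top0.pkl','rb'));s=pickle.load(open('side0.pkl','rb'))
def crop(p,x,y,w,h,k,f):
    im=cv2.resize(p['pixels'][y:y+h,x:x+w],None,fx=k,fy=k,interpolation=cv2.INTER_CUBIC)
    cv2.imwrite('pics/'+f,im[:,:,::-1])
crop(t,190,140,140,100,5,'c_t1.png');crop(t,185,210,100,100,6,'c_t2.png');crop(t,345,220,80,60,8,'c_t3.png')
crop(s,205,220,160,130,5,'c_s1.png')
print(onz(t,[[312,164],[284,168],[222,172]],0.04)); print(onz(t,[[386,247]],0.0),onz(t,[[218,262]],.012))
E
```

```text
[[0.69547675 0.06251783 0.04      ]
 [0.68542556 0.12950661 0.04      ]
 [0.67494282 0.27852883 0.04      ]]
[[ 0.49988353 -0.11944457  0.        ]] [[0.45918114 0.28976454 0.012     ]]
```

View pics/c_t1.png

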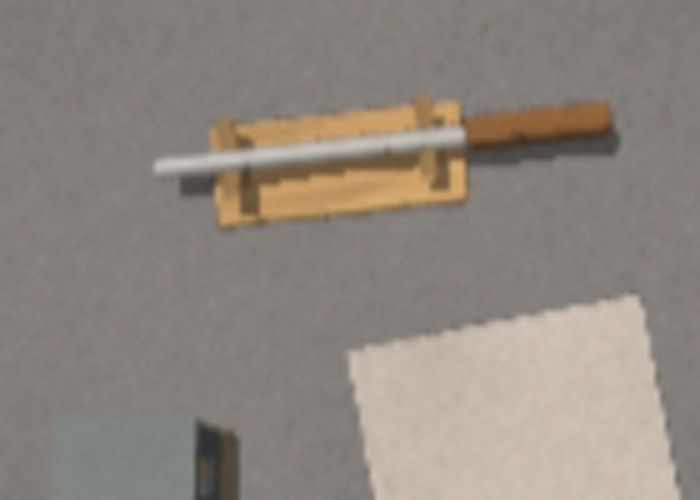

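View pics/c_t2.png

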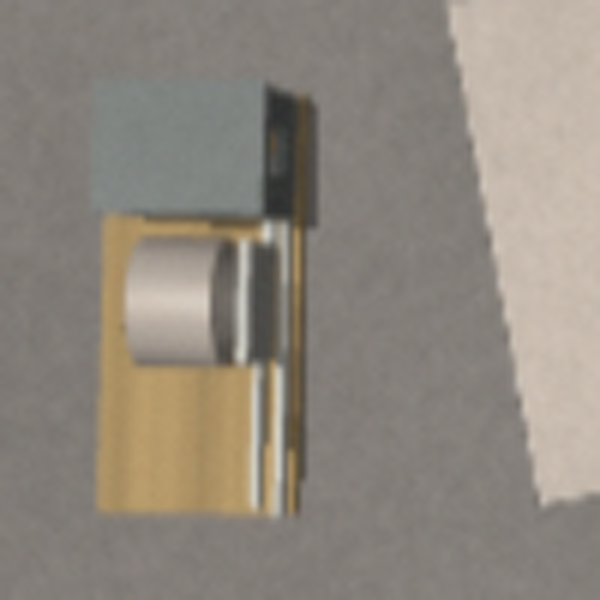

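View pics/c_t3.png

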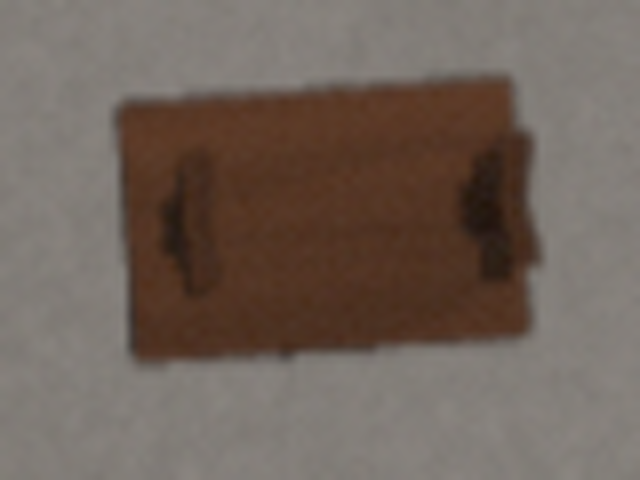

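View pics/c_s1.png

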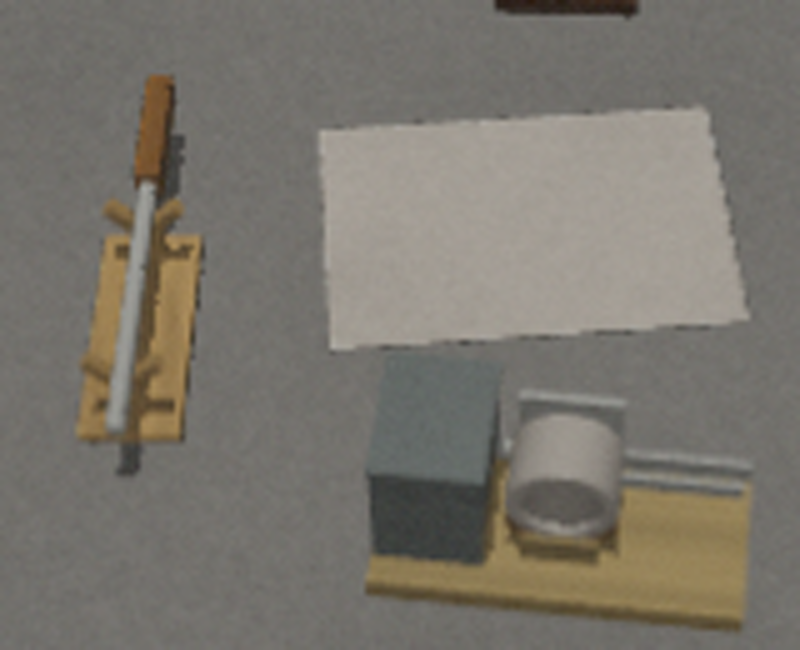

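```bash
cat > fit.py <<'E'
from h import *
from scipy.optimize import least_squares
def T(par,X,z0=0):
    x,y,a=par;c,s=np.cos(a),np.sin(a);X=np.array(X,float)
    return np.c_[x+c*X[:,0]-s*X[:,1],y+s*X[:,0]+c*X[:,1],X[:,2]+z0]
def fit(obs,p0,joint=True):
    def f(q): return np.concatenate([(proj(p,T(q[:3],X))-np.array(px)).ravel() for p,X,px in obs])
    r=least_squares(f,p0,loss='soft_l1');return r.x,f(r.x)
def unc(c,off,k): return (np.array(c,float)+.5)/k-.5+np.array(off)
E
python3 - <<'E'
from fit import *
t=pickle.load(open('top0.pkl','rb'));s=pickle.load(open('side0.pkl','rb'))
m=1e-3
cT=(t,np.array([[28,-84,80],[-36,-84,80],[-36,-34,80],[28,-34,80],[40,85,12],[-40,85,12],[-40,-85,12]])*m,unc([[95,80],[265,82],[267,217],[93,210],[100,512],[297,515],[308,97]],(185,210),6))
cS=(s,np.array([[28,-84,80],[28,-34,80],[-36,-84,80],[-36,-34,80],[40,-85,0],[40,85,0],[40,85,12]])*m,unc([[370,472],[490,482],[387,357],[500,365],[365,592],[742,628],[747,610]],(205,220),5))
for o in([cT],[cS],[cT,cS]):
    q,e=fit(o,[.459,.29,1.5]);print('car',q.round(4),e.round(1))
qc=q
sT=(t,np.array([[60,-40,12],[-60,-40,12],[-60,40,12],[60,40,12]])*m,unc([[120,102],[512,78],[530,333],[133,358]],(345,220),8))
q,e=fit([sT],[.5,-.12,1.5]);print('stand',q.round(4),e.round(1));qs=q
pT=(t,np.array([[-35,-7,50],[-35,7,50],[35,-7,50],[35,7,50],[185,0,45]])*m,unc([[609,101],[612,131],[466,115],[468,145],[155,167]],(190,140),5))
pS=(s,np.array([[-35,-7,50],[-35,7,50],[185,0,45]])*m,unc([[148,78],[172,78],[117,425]],(205,220),5))
for o in([pT],[pT,pS]):
    q,e=fit(o,[.69,.09,1.6]);print('pin',q.round(4),e.round(1))
qp=q
pickle.dump((qc,qs,qp),open('poses.pkl','wb'))
def box(x0,x1,y0,y1,z0,z1):
    C=[[x,y,z] for x in(x0,x1) for y in(y0,y1) for z in(z0,z1)]
    E=[(0,1),(2,3),(4,5),(6,7),(0,2),(1,3),(4,6),(5,7),(0,4),(1,5),(2,6),(3,7)]
    return [(C[a],C[b]) for a,b in E]
segs=[]
for b in[box(-40,40,-85,85,0,12),box(-36,28,-84,-34,12,80),box(-36,-36,-68,-50,34,62),box(-17,17,-26,26,22,74)]: segs+=[(qc,e) for e in b]
for b in[box(-60,60,-40,40,0,12),box(41,49,-15,15,12,94),box(-49,-41,-15,15,12,94)]: segs+=[(qs,e) for e in b]
for b in[box(-35,35,-7,7,30,50),box(35,185,-5,5,35,45)]: segs+=[(qp,e) for e in b]
for p,n,ws in((t,'t',[(190,140,150,165),(345,220,80,60)]),(s,'s',[(205,220,160,130),(290,160,60,70)])):
    for i,(x,y,w,h) in enumerate(ws):
        k=min(800//w,600//h);im=cv2.resize(p['pixels'][y:y+h,x:x+w],None,fx=k,fy=k,interpolation=cv2.INTER_CUBIC)[:,:,::-1].copy()
        for q,(a,b) in segs:
            P=((proj(p,T(q,np.array([a,b])*m))-[x,y]+.5)*k).astype(int)
            cv2.line(im,tuple(map(int,P[0])),tuple(map(int,P[1])),(0,255,0),1)
        cv2.imwrite(f'pics/ov_{n}{i}.png',im)
E
```

```text
car [0.4638 0.2879 1.5622] [ 0.5  0.1 -0.1  0.2 -1.1 -0.5  0.1  0.2  0.1 -0.   0.   0.1  0.2 -0.2]
car [0.4632 0.2885 1.5836] [-0.2  0.1 -1.2  0.   0.2 -0.5 -0.2 -0.3  0.9  0.5  0.5 -0.3 -0.1  0.5]
car [0.4634 0.2882 1.572 ] [ 0.   0.4 -0.6  0.3 -1.4 -0.5 -0.2  0.5  0.3  0.3  0.3  0.1 -0.2 -0.2
 -0.4 -0.5 -1.4 -0.3  0.4 -1.  -0.1 -0.5  0.7 -0.1  0.1 -0.1 -0.4  0.7]
stand [ 0.5    -0.1155  1.6382] [-0.4 -0.6  0.1 -0.5  0.2  0.6  0.1  0.4]
pin [0.6925 0.097  1.6835] [ 0.3 -0.   0.3 -0.2 -0.4  0.3 -0.2  0.1 -0.  -0.1]
pin [0.6923 0.0976 1.6872] [ 0.   0.   0.1 -0.2 -0.7  0.4 -0.5  0.2 -0.3  0.3 -0.4 -1.4  0.2 -1.4
 -0.4 -0.3]
```

View pics/ov_t0.png

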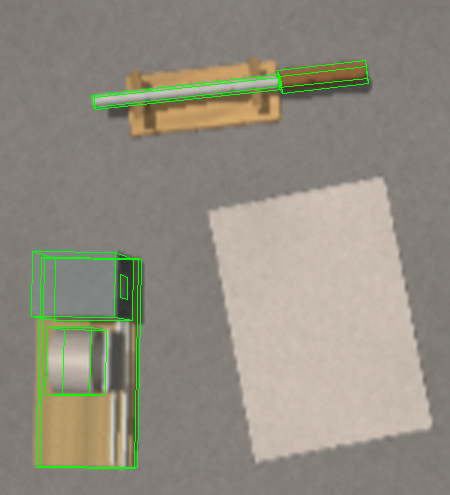

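View pics/ov_s0.png

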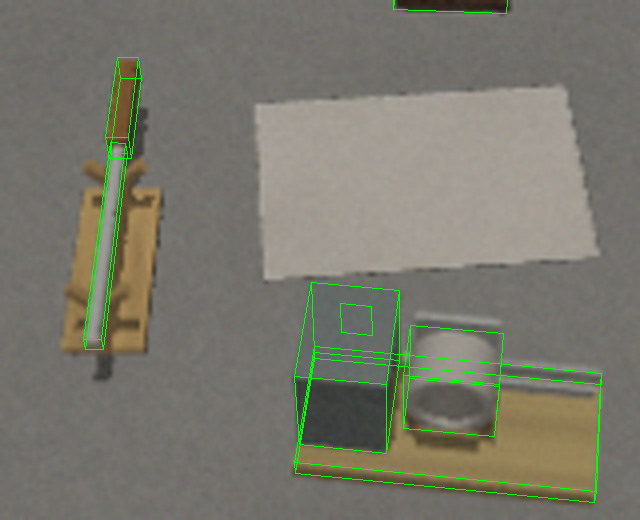

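View pics/ov_t1.png

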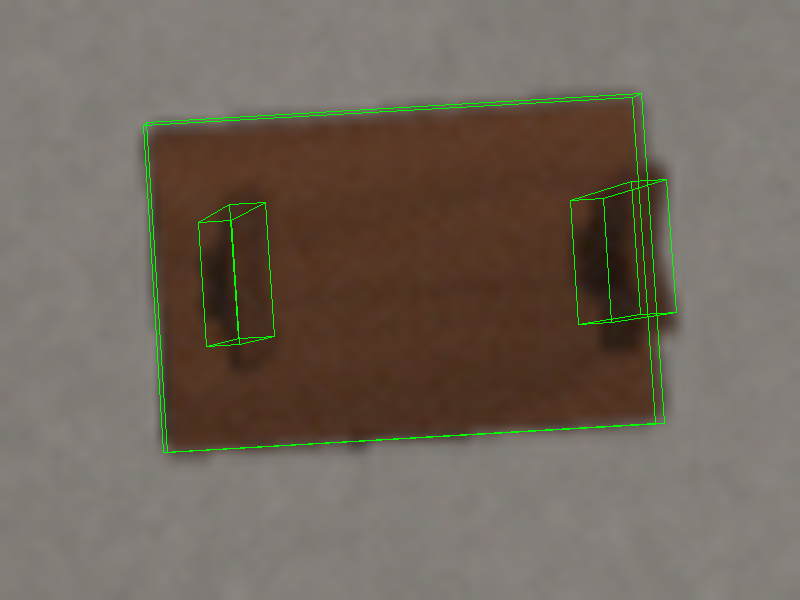

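View pics/ov_s1.png

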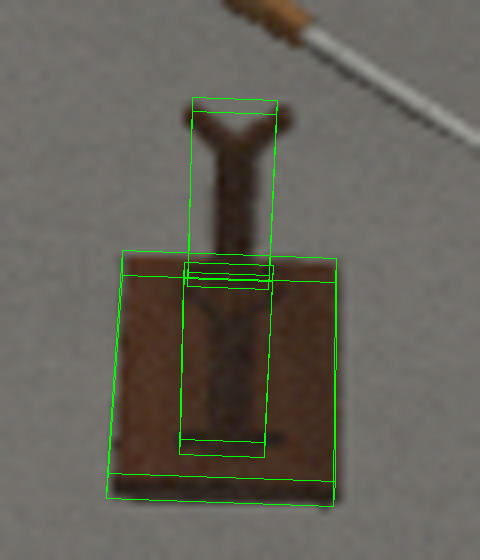

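Overlays agree to about 1 px (≈2 mm). The side view puts the stand about 2 mm further towards −x, and I'll recheck that later. First I turn the wrist so the jaws lie across the handle.

>>> apply_moves([
  [0,0,0],
  [0,0,0],
  [0,0,0],
  [0,0,0],
  [0,0,0],
  [0,0,0],
  [0,0,0],
  [0,0,0],
], twist=[8.5,8.5,8.5,8.5,8.5,8.5,8.5,8.5], claw=[1,1,1,1,1,1,1,1])

```text
time_s: 0.9
tcp_pos: [0.1585, 0.6012, 0.2301]
ee_rot: [[-0.003, -0.994, -0.108], [-0.012, -0.108, 0.994], [-1.0, 0.004, -0.012]]
wrist_force: [-0.4, -0.5, -0.2]
gripper_width: 1.002
```

```bash
cat > d.py <<'E'
import sys,numpy as np
from station import r
def d(x,y,z,axis_deg=None):
    s=r.sense();R=np.array(s['ee_rot']);p=np.array(s['tcp_pos'])
    print('t',round(s['time_s'],2),'tcp',p.round(4),'w',round(s['gripper_width'],3),'F',np.array(s['wrist_force']).round(2),'M',np.array(s['moment']).round(3))
    psi=np.degrees(np.arctan2(R[1,1],R[0,1]))
    print('psi',psi.round(2),'down',R[:,0].round(4))
    dd=np.array([x,y,z])-p
    if axis_deg is not None:
        tw=psi-(axis_deg+90); tw=(tw+90)%180-90; print('twist needed',tw.round(2))
    print('delta tool mm',(R.T@dd*1000).round(1))
if __name__=='__main__': d(*map(float,sys.argv[1:]))
E
python3 d.py .6908 .1113 .237 96.6
```

```text
t 0.9 tcp [0.1585 0.6012 0.2301] w 1.002 F [-0.36 -0.5  -0.24] M [ 0.106 -0.07  -0.037]
psi -173.8 down [-0.0026 -0.0122 -0.9999]
twist needed -0.4
delta tool mm [  -2.3 -476.2 -544.6]
```

>>> apply_moves([
  [0,-0.033,-0.038],
  [0,-0.033,-0.038],
  [0,-0.033,-0.038],
  [0,-0.033,-0.038],
  [0,-0.033,-0.038],
  [0,-0.033,-0.038],
  [0,-0.033,-0.038],
  [0,-0.033,-0.038],
  [0,-0.033,-0.038],
  [0,-0.033,-0.038],
  [0,-0.033,-0.038],
  [0,-0.033,-0.038],
], twist=[0,0,0,0,0,0,0,0,0,0,0,0], claw=[1,1,1,1,1,1,1,1,1,1,1,1])

```text
time_s: 2.1
tcp_pos: [0.5962, 0.1923, 0.2285]
ee_rot: [[-0.008, -0.993, -0.117], [-0.019, -0.117, 0.993], [-1.0, 0.01, -0.018]]
wrist_force: [0.9, 1.6, 0.5]
gripper_width: 1.003
```

```bash
python3 d.py .6908 .1113 .12 96.6
```

```text
t 2.1 tcp [0.5962 0.1923 0.2285] w 1.003 F [0.92 1.56 0.52] M [ 0.253 -0.122  0.027]
psi -173.29 down [-0.0082 -0.0187 -0.9998]
twist needed 0.11
delta tool mm [109.3 -85.6 -89.6]
```

>>> apply_moves([
  [0.01,-0.022,-0.022],
  [0.02,-0.022,-0.022],
  [0.025,-0.022,-0.022],
  [0.02,-0.016,-0.018],
  [0.01,0,0],
  [0,0,0],
], twist=[0,0,0,0,0,0], claw=[1,1,1,1,1,1])

```text
time_s: 2.7
tcp_pos: [0.6927, 0.1066, 0.1368]
ee_rot: [[-0.013, -0.994, -0.107], [-0.02, -0.107, 0.994], [-1.0, 0.015, -0.018]]
wrist_force: [0.1, -0.0, 0.8]
gripper_width: 1.001
```

```bash
python3 d.py .6908 .1113 .035 96.6
```

```text
t 2.7 tcp [0.6927 0.1066 0.1368] w 1.001 F [ 0.12 -0.01  0.84] M [0.173 0.001 0.03 ]
psi -173.87 down [-0.0129 -0.0196 -0.9997]
twist needed -0.47
delta tool mm [ 1.017e+02 -1.000e-01  6.700e+00]
```

>>> apply_moves([
  [0.02,0,0.002],
  [0.025,0,0.001],
  [0.025,0,0.001],
  [0.02,0,0.001],
  [0.008,0,0],
  [0,0,0],
], twist=[-0.5,0,0,0,0,0], claw=[1,1,1,1,1,1])

```text
time_s: 3.3
tcp_pos: [0.691, 0.1151, 0.042]
ee_rot: [[-0.005, -0.992, -0.123], [-0.018, -0.123, 0.992], [-1.0, 0.007, -0.017]]
wrist_force: [-0.1, 1.2, -0.2]
gripper_width: 0.998
```

```bash
python3 d.py .6908 .1113 .035 96.6;python3 - <<'E'
from station import *
from h import *
p=imaging.capture('side');save(p,'s1.png');cv2.imwrite('pics/s1c.png',cv2.resize(p['pixels'][180:330,180:330],None,fx=4,fy=4,interpolation=cv2.INTER_CUBIC)[:,:,::-1])
E
```

```text
t 3.3 tcp [0.691  0.1151 0.042 ] w 0.998 F [-0.15  1.24 -0.23] M [ 0.137 -0.051 -0.019]
psi -172.96 down [-0.0051 -0.0177 -0.9998]
twist needed 0.44
delta tool mm [ 7.1  0.6 -3.7]
```

View pics/s1c.png

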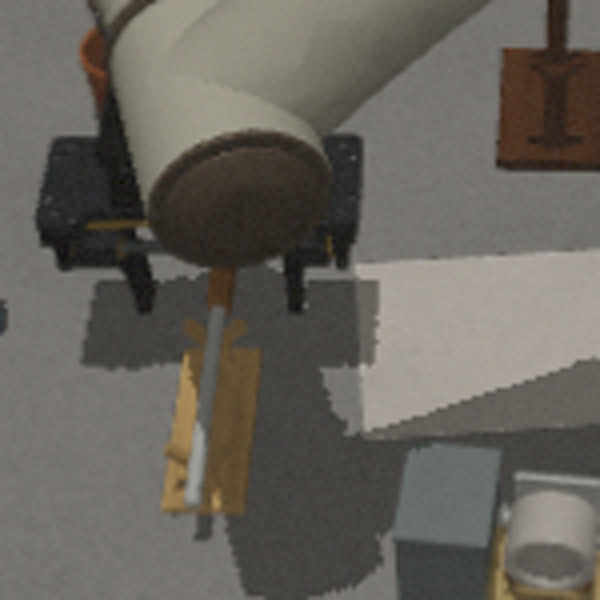

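The side view shows the handle centred between the open fingers (near (222,290) in the crop). I lower a little and close.

>>> apply_moves([
  [0.006,0,-0.003],
  [0.001,0,0],
  [0,0,0],
  [0,0,0],
  [0,0,0],
  [0,0,0],
  [0,0,0],
  [0,0,0],
  [0,0,0],
  [0,0,0],
], twist=[0.3,0,0,0,0,0,0,0,0,0], claw=[1,1,0,0,0,0,0,0,0,0])

```text
time_s: 4.35
tcp_pos: [0.6947, 0.113, 0.0413]
ee_rot: [[0.005, -0.993, -0.118], [-0.014, -0.118, 0.993], [-1.0, -0.003, -0.015]]
wrist_force: [-0.2, 0.2, -0.6]
gripper_width: 0.353
```

```bash
python3 d.py .6908 .1113 .035 96.6
```

```text
t 4.35 tcp [0.6947 0.113  0.0413] w 0.353 F [-0.16  0.2  -0.59] M [ 0.129 -0.004  0.083]
psi -173.23 down [ 0.0052 -0.0145 -0.9999]
twist needed 0.17
delta tool mm [ 6.3  4.1 -1.2]
```

>>> apply_moves([
  [0.006,0.004,-0.001],
  [0,0,0],
], twist=[0,0], claw=[0.36,0.36])

```text
time_s: 4.55
tcp_pos: [0.6903, 0.1113, 0.0345]
ee_rot: [[0.005, -0.993, -0.118], [-0.015, -0.118, 0.993], [-1.0, -0.003, -0.015]]
wrist_force: [-0.0, -0.0, -0.0]
gripper_width: 0.357
```

```bash
python3 d.py .6908 .1113 .035 96.6;sleep 1; python3 d.py .6908 .1113 .035 96.6
```

```text
t 4.55 tcp [0.6903 0.1113 0.0345] w 0.357 F [-0.02 -0.   -0.02] M [-0.008 -0.017 -0.028]
psi -173.24 down [ 0.0045 -0.0145 -0.9999]
twist needed 0.16
delta tool mm [-0.5 -0.5 -0.1]
t 4.55 tcp [0.6903 0.1113 0.0345] w 0.357 F [-0.02 -0.   -0.02] M [-0.008 -0.017 -0.028]
psi -173.24 down [ 0.0045 -0.0145 -0.9999]
twist needed 0.16
delta tool mm [-0.5 -0.5 -0.1]
```

>>> apply_moves([
  [0,0,0],
  [0,0,0],
  [0,0,0],
  [0,0,0],
  [0,0,0],
  [0,0,0],
], twist=[0,0,0,0,0,0], claw=[0,0,0,0,0,0])

```text
time_s: 5.15
tcp_pos: [0.6905, 0.1113, 0.0344]
ee_rot: [[0.005, -0.993, -0.118], [-0.015, -0.118, 0.993], [-1.0, -0.003, -0.015]]
wrist_force: [-0.2, 0.7, -0.0]
gripper_width: 0.156
```

```bash
python3 d.py .6908 .1113 .14 96.6
```

```text
t 5.15 tcp [0.6905 0.1113 0.0344] w 0.156 F [-0.24  0.72 -0.01] M [ 0.114 -0.021  0.021]
psi -173.23 down [ 0.0049 -0.0146 -0.9999]
twist needed 0.17
delta tool mm [-105.6   -0.7   -1.6]
```

>>> apply_moves([
  [-0.02,0,0],
  [-0.03,0,0],
  [-0.03,0,0],
  [-0.02,0,0],
  [0,0.035,0],
  [0,0.035,0],
  [0,0.035,0],
  [0,0.035,0],
  [0,0.02,0],
  [0,0,0],
], twist=[0,0,0,0,2,2,2,1,0,0], claw=[0,0,0,0,0,0,0,0,0,0])

```text
time_s: 6.15
tcp_pos: [0.5231, 0.1025, 0.1359]
ee_rot: [[0.0, -1.0, 0.011], [-0.015, 0.011, 1.0], [-1.0, -0.001, -0.015]]
wrist_force: [0.4, 0.2, -0.4]
gripper_width: 0.156
```

```bash
python3 d.py .522 .051 .13 90.07
```

```text
t 6.15 tcp [0.5231 0.1025 0.1359] w 0.156 F [ 0.43  0.21 -0.43] M [ 0.066 -0.111 -0.026]
psi 179.37 down [ 5.000e-04 -1.550e-02 -9.999e-01]
twist needed -0.7
delta tool mm [  6.7   0.5 -51.4]
```

>>> apply_moves([
  [0,0,-0.03],
  [0,0,-0.022],
  [0.02,0,0],
  [0.03,0,0],
  [0.025,0,0],
  [0.01,0,0],
  [0,0,0],
], twist=[-0.7,0,0,0,0,0,0], claw=[0,0,0,0,0,0,0])

```text
time_s: 6.85
tcp_pos: [0.5306, 0.0487, 0.0524]
ee_rot: [[0.012, -1.0, -0.004], [-0.013, -0.004, 1.0], [-1.0, -0.012, -0.013]]
wrist_force: [-0.1, -0.8, -0.4]
gripper_width: 0.16
```

```bash
python3 d.py .522 .051 .043 90.07;python3 - <<'E'
from station import *
from h import *
for n in('top','side'):
    p=imaging.capture(n);pickle.dump(p,open(n+'2.pkl','wb'))
    x,y=(190,190) if n=='top' else (220,220)
    cv2.imwrite(f'pics/{n}2.png',cv2.resize(p['pixels'][y:y+120,x:x+150],None,fx=5,fy=5,interpolation=cv2.INTER_CUBIC)[:,:,::-1])
E
```

```text
t 6.85 tcp [0.5306 0.0487 0.0524] w 0.16 F [-0.15 -0.82 -0.44] M [ 0.099 -0.003  0.049]
psi -179.74 down [ 0.0116 -0.0129 -0.9998]
twist needed 0.19
delta tool mm [9.2 8.7 2.4]
```

View pics/top2.png

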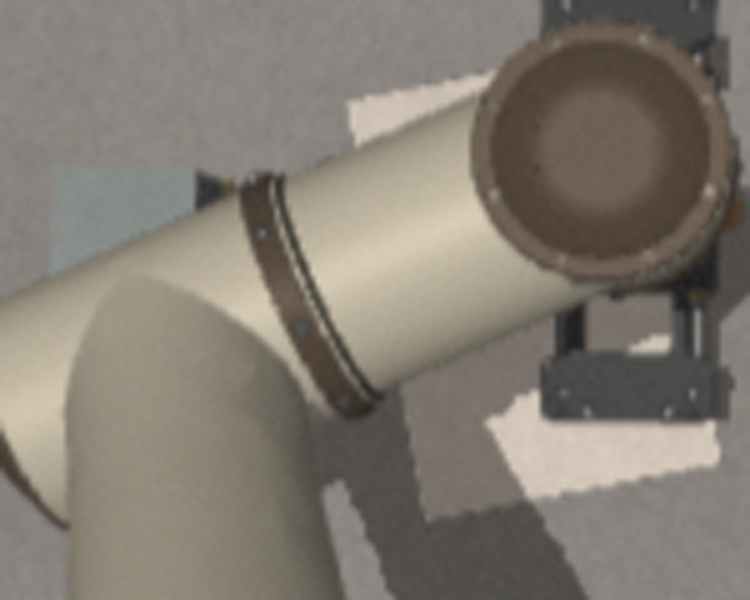

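View pics/side2.png

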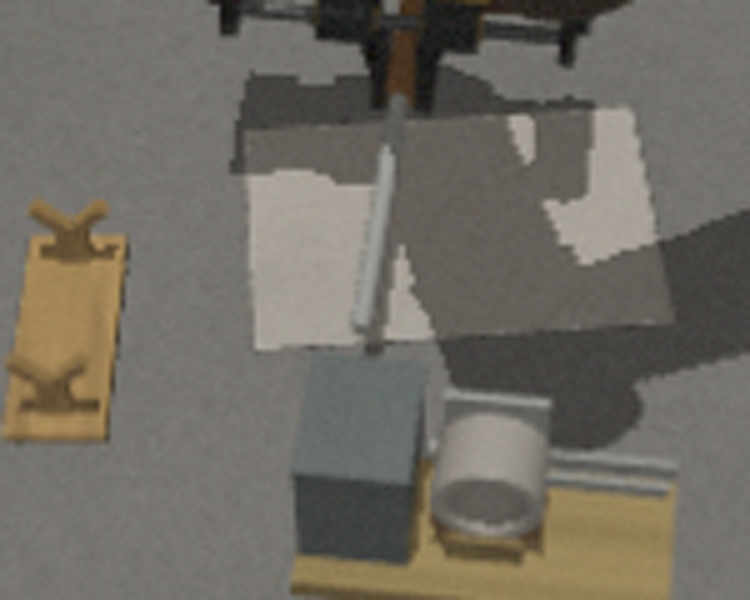

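```bash
cat > tip.py <<'E'
from fit import *
from station import r,imaging
def pred(s=None,g=.014,yo=0.0):
    s=s or r.sense();R=np.array(s['ee_rot']);p=np.array(s['tcp_pos'])
    G=p-R[:,0]*.0055
    ax=R[:,2]+R[:,0]*(-.0146); ax/=np.linalg.norm(ax)   # pin axis (level at grasp)
    return lambda x: G+ax*(x-g), ax
if __name__=='__main__':
    f,ax=pred();print('axis',ax.round(4),'tip',f(.185).round(4),'origin',f(0).round(4))
    p=imaging.capture('side');print(proj(p,[f(.185),f(.035),f(.11)]).round(1))
E
python3 tip.py; python3 - <<'E'
from fit import *
qc,qs,qp=pickle.load(open('poses.pkl','rb'));s=pickle.load(open('side2.pkl','rb'))
print(T(qc,[[-.036,-.059,.048],[0,0,.048]]))
im=cv2.resize(s['pixels'][180:310,240:340],None,fx=6,fy=6,interpolation=cv2.INTER_NEAREST)[:,:,::-1]
cv2.imwrite('pics/s2z.png',im[:600*1][:780])
E
```

```text
axis [-0.0049  1.      0.0027] tip [0.5305 0.2203 0.0599] origin [0.5314 0.0353 0.0594]
[[291.8 285.1]
 [299.2 238.8]
 [295.7 260.9]]
[[0.52246855 0.25224444 0.048     ]
 [0.46342428 0.28817178 0.048     ]]
```

View pics/s2z.png

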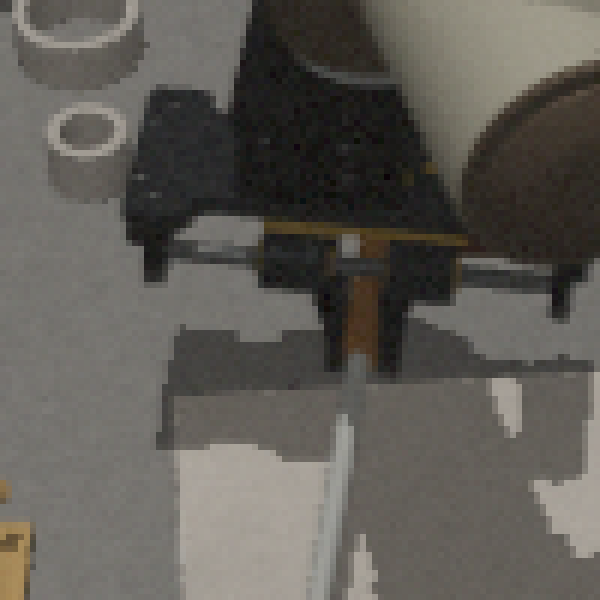

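Predicted tip pixel (291.8,285.1) matches the observed tip (≈(291.7,285.3)). The rod is 8 mm too far in +x and 12 mm high, so I align it to the slot.

>>> apply_moves([
  [0.006,0.008,0],
  [0.005,0,0],
  [0,0,0],
], twist=[0,0,0], claw=[0,0,0])

```text
time_s: 7.3
tcp_pos: [0.5248, 0.0501, 0.0452]
ee_rot: [[0.021, -1.0, -0.005], [-0.009, -0.006, 1.0], [-1.0, -0.021, -0.009]]
wrist_force: [0.2, -0.2, -0.5]
gripper_width: 0.158
```

```bash
python3 tip.py; python3 d.py .522 .051 .043 90.07
```

```text
axis [-0.0057  1.      0.0053] tip [0.5237 0.2211 0.0516] origin [0.5247 0.0361 0.0506]
[[294.7 287.8]
 [301.8 241.6]
 [298.4 263.6]]
t 7.35 tcp [0.5248 0.05   0.0454] w 0.159 F [-0.12  0.11  0.28] M [0.051 0.025 0.016]
psi -179.68 down [ 0.0211 -0.0092 -0.9997]
twist needed 0.25
delta tool mm [2.3 2.8 1. ]
```

>>> apply_moves([
  [0.003,0.001,0],
  [0,0,0.015],
  [0,0,0.01],
  [0,0,0],
], twist=[0,0,0,0], claw=[0,0,0,0])

```text
time_s: 7.75
tcp_pos: [0.5243, 0.0771, 0.0426]
ee_rot: [[0.023, -1.0, -0.005], [-0.009, -0.006, 1.0], [-1.0, -0.023, -0.009]]
wrist_force: [-0.1, -0.3, -0.7]
gripper_width: 0.158
```

```bash
python3 tip.py; python3 d.py .522 .051 .043 90.07;python3 - <<'E'
from station import *
from h import *
for n in('top','side'):
    p=imaging.capture(n);pickle.dump(p,open(n+'3.pkl','wb'))
    x,y=(190,190) if n=='top' else (250,240)
    cv2.imwrite(f'pics/{n}3.png',cv2.resize(p['pixels'][y:y+90,x:x+120],None,fx=6,fy=6,interpolation=cv2.INTER_CUBIC)[:,:,::-1])
E
```

```text
axis [-0.0057  1.      0.0059] tip [0.5232 0.2481 0.0491] origin [0.5243 0.0631 0.048 ]
[[293.5 297.7]
 [300.7 250. ]
 [297.3 272.8]]
t 7.8 tcp [0.5242 0.0767 0.0426] w 0.154 F [ 0.41  0.56 -0.47] M [0.084 0.001 0.011]
psi -179.69 down [ 0.0229 -0.0086 -0.9997]
twist needed 0.24
delta tool mm [ -0.2   2.4 -25.7]
```

View pics/side3.png

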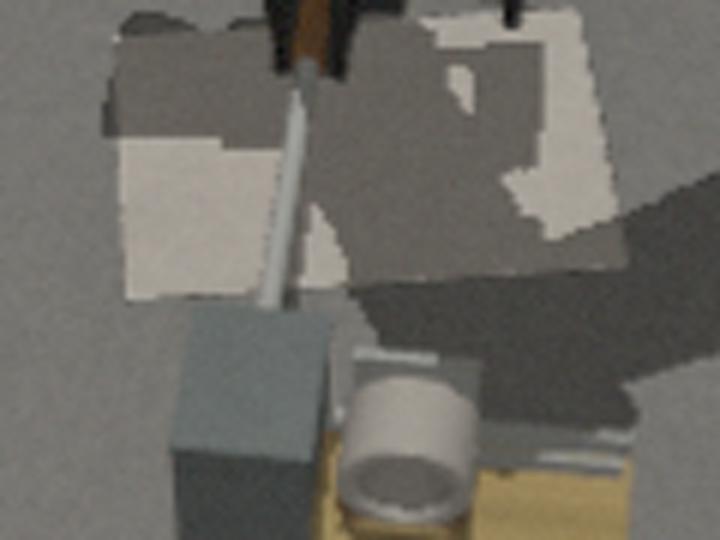

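View pics/top3.png

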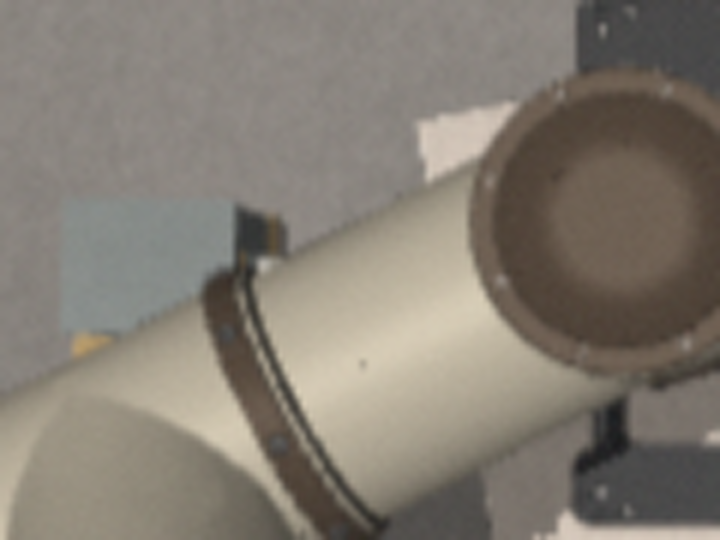

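>>> apply_moves([
  [0,0.001,0.01],
  [0,0,0.01],
  [0,0,0],
], twist=[0,0,0], claw=[0,0,0])

```text
time_s: 8.2
tcp_pos: [0.5228, 0.097, 0.0423]
ee_rot: [[0.022, -1.0, -0.003], [-0.009, -0.003, 1.0], [-1.0, -0.022, -0.009]]
wrist_force: [-0.1, -0.4, 0.3]
gripper_width: 0.158
```

```bash
python3 tip.py; python3 d.py .522 .051 .043 90.07
```

```text
axis [-0.0034  1.      0.0057] tip [0.5221 0.268  0.0488] origin [0.5228 0.083  0.0477]
[[292.8 304.9]
 [300.4 256. ]
 [296.8 279.4]]
t 8.25 tcp [0.5227 0.0966 0.0423] w 0.159 F [-0.41 -0.7  -0.08] M [ 0.041 -0.023 -0.042]
psi -179.83 down [ 0.022  -0.0089 -0.9997]
twist needed 0.1
delta tool mm [ -0.3   0.8 -45.6]
```

The tip is 16 mm past the mouth with no contact force, so I keep pushing.

>>> apply_moves([
  [0,0,0.01],
  [0,0,0.012],
  [0,0,0.004],
  [0,0,0.004],
  [0,0,0],
], twist=[0,0,0,0,0], claw=[0,0,0,0,0])

```text
time_s: 8.75
tcp_pos: [0.5212, 0.1273, 0.0415]
ee_rot: [[0.018, -1.0, -0.001], [-0.012, -0.002, 1.0], [-1.0, -0.018, -0.012]]
wrist_force: [0.4, -4.4, -0.5]
gripper_width: 0.159
```

```bash
python3 tip.py; python3 d.py .522 .051 .043 90.07
```

```text
axis [-0.0017  1.      0.0023] tip [0.5209 0.2983 0.0474] origin [0.5212 0.1133 0.0469]
[[291.7 316.4]
 [299.5 265.6]
 [295.8 289.8]]
t 8.8 tcp [0.5212 0.127  0.0414] w 0.159 F [ 0.21 -3.8  -0.72] M [-0.87  -0.264 -0.14 ]
psi -179.93 down [ 0.018  -0.0123 -0.9998]
twist needed 0.0
delta tool mm [ -0.6  -0.8 -76. ]
```

Force of 4 N: the latch tab is being pushed. I'll go 3 mm further and look at the shutter.

>>> apply_moves([
  [0,0,0.003],
  [0,0,0.002],
  [0,0,0],
], twist=[0,0,0], claw=[0,0,0])

```text
time_s: 9.1
tcp_pos: [0.5208, 0.131, 0.0413]
ee_rot: [[0.017, -1.0, 0.001], [-0.013, 0.001, 1.0], [-1.0, -0.017, -0.013]]
wrist_force: [0.6, -5.0, -0.3]
gripper_width: 0.16
```

```bash
python3 tip.py; python3 d.py .522 .051 .043 90.07;python3 - <<'E'
from station import *
from h import *
for n in('side',):
    p=imaging.capture(n);pickle.dump(p,open(n+'4.pkl','wb'))
    x,y=(190,190) if n=='top' else (250,240)
    cv2.imwrite(f'pics/{n}4.png',cv2.resize(p['pixels'][y:y+120,x:x+140],None,fx=5,fy=5,interpolation=cv2.INTER_CUBIC)[:,:,::-1])
E
```

```text
axis [7.0e-04 1.0e+00 1.3e-03] tip [0.5209 0.302  0.0471] origin [0.5207 0.117  0.0468]
[[291.5 317.8]
 [299.5 266.7]
 [295.7 291.1]]
t 9.15 tcp [0.5208 0.1309 0.0414] w 0.157 F [ 1.35 -5.14  0.26] M [-1.089 -0.254 -0.241]
psi 179.95 down [ 0.0169 -0.0133 -0.9998]
twist needed -0.12
delta tool mm [ -0.6  -1.3 -79.9]
```

View pics/side4.png

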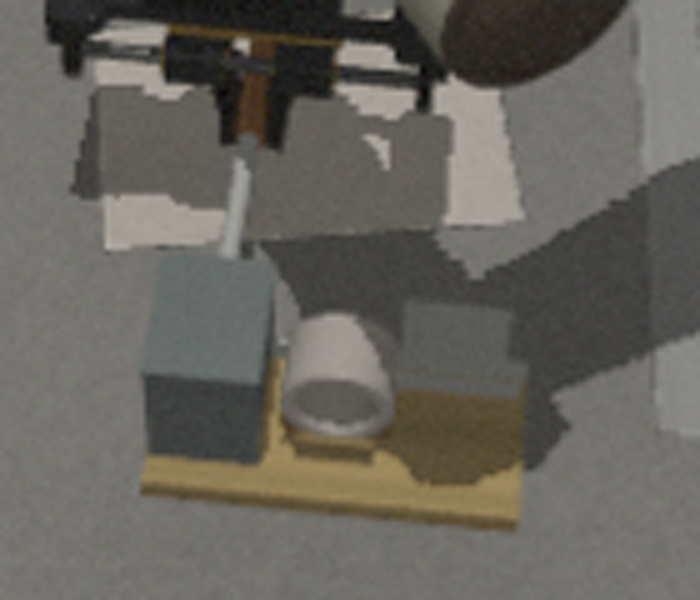

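The shutter now stands open at (460,340) in the crop, clear of the ring's bore. I withdraw and move over to the bore.

>>> apply_moves([
  [0,0,0],
  [0,0,-0.02],
  [0,0,-0.025],
  [0,0,-0.022],
  [0,0,0],
], twist=[0,0,0,0,0], claw=[0,0,0,0,0])

```text
time_s: 9.7
tcp_pos: [0.5232, 0.066, 0.0426]
ee_rot: [[0.024, -1.0, -0.004], [-0.008, -0.004, 1.0], [-1.0, -0.024, -0.008]]
wrist_force: [-0.2, 0.0, -0.2]
gripper_width: 0.16
```

```bash
python3 tip.py; python3 d.py .463 .064 .043 90.07
```

```text
axis [-0.0043  1.      0.0066] tip [0.5223 0.2371 0.0493] origin [0.5231 0.0521 0.048 ]
[[294.5 293.9]
 [301.7 246.9]
 [298.3 269.3]]
t 9.75 tcp [0.5237 0.067  0.0428] w 0.158 F [ 0.31  0.2  -0.65] M [ 0.077  0.012 -0.007]
psi -179.7 down [ 0.0246 -0.0076 -0.9997]
twist needed 0.23
delta tool mm [-1.6 60.7 -2.7]
```

>>> apply_moves([
  [0,0.02,-0.002],
  [-0.001,0.025,-0.001],
  [0,0.015,0],
  [0,0,0],
], twist=[0.2,0,0,0], claw=[0,0,0,0])

```text
time_s: 10.15
tcp_pos: [0.4653, 0.0688, 0.0427]
ee_rot: [[0.032, -0.999, -0.005], [-0.003, -0.006, 1.0], [-0.999, -0.032, -0.003]]
wrist_force: [0.2, -1.4, -0.7]
gripper_width: 0.155
```

```bash
python3 tip.py; python3 d.py .463 .064 .043 90.07;python3 - <<'E'
from station import *
from h import *
for n in('side','top'):
    p=imaging.capture(n);pickle.dump(p,open(n+'5.pkl','wb'))
    x,y=(190,190) if n=='top' else (250,240)
    cv2.imwrite(f'pics/{n}5.png',cv2.resize(p['pixels'][y:y+120,x:x+140],None,fx=5,fy=5,interpolation=cv2.INTER_CUBIC)[:,:,::-1])
E
```

```text
axis [-0.0059  0.9999  0.0112] tip [0.4641 0.2398 0.0501] origin [0.4652 0.0548 0.048 ]
[[319.4 296.9]
 [324.4 249.6]
 [322.  272.2]]
t 10.2 tcp [0.4668 0.0692 0.043 ] w 0.159 F [ 0.3   1.22 -0.65] M [ 0.149 -0.011 -0.024]
psi -179.65 down [ 0.0335 -0.0026 -0.9994]
twist needed 0.28
delta tool mm [-0.1  3.8 -5.2]
```

View pics/side5.png

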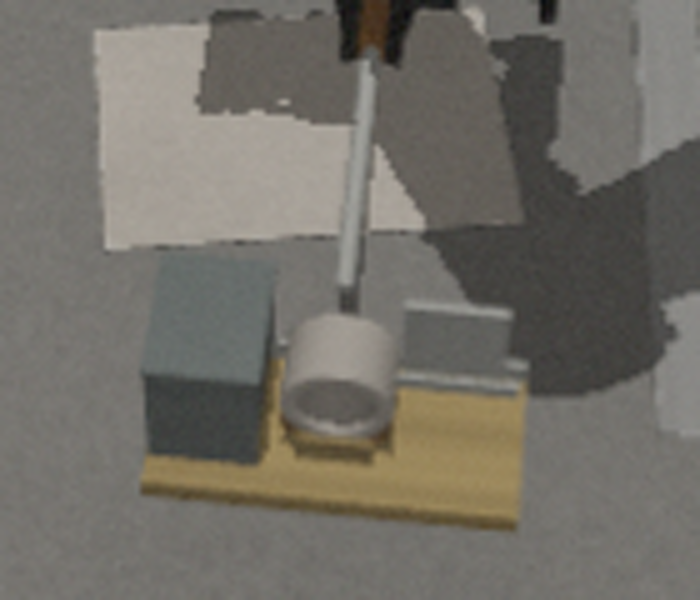

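View pics/top5.png

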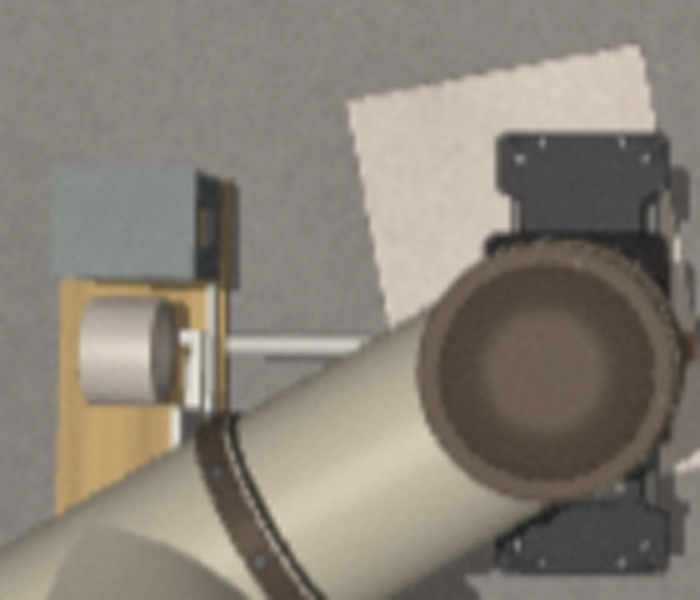

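Side tip prediction agrees with the picture. The top view shows the rod (row 343) about 1.5 px above the bore centre (row 351), so I shift 4 mm and thread it.

>>> apply_moves([
  [0,0.004,0],
  [0,0,0.02],
  [0,0,0.02],
  [0,0,0],
], twist=[0.2,0,0,0], claw=[0,0,0,0])

```text
time_s: 10.7
tcp_pos: [0.4672, 0.1117, 0.043]
ee_rot: [[0.038, -0.999, 0.001], [-0.001, 0.001, 1.0], [-0.999, -0.038, -0.001]]
wrist_force: [0.2, 0.3, -1.1]
gripper_width: 0.158
```

```bash
python3 tip.py; python3 d.py .463 .187 .043 90.07
```

```text
axis [2.000e-04 9.999e-01 1.390e-02] tip [0.467  0.2827 0.0508] origin [0.467  0.0977 0.0483]
[[316.4 312. ]
 [322.1 262.2]
 [319.4 286. ]]
t 10.75 tcp [0.4667 0.1108 0.0428] w 0.157 F [ 0.27 -0.2  -1.23] M [ 0.052  0.015 -0.023]
psi 179.92 down [ 0.0367 -0.0012 -0.9993]
twist needed -0.15
delta tool mm [-0.5  3.8 76.2]
```

>>> apply_moves([
  [0,0.002,0.02],
  [0,0.001,0.02],
  [0,0,0.02],
  [0,0,0.01],
  [0,0,0],
], twist=[0,0,0,0,0], claw=[0,0,0,0,0])

```text
time_s: 11.25
tcp_pos: [0.4641, 0.1801, 0.0417]
ee_rot: [[0.034, -0.999, 0.007], [-0.002, 0.007, 1.0], [-0.999, -0.034, -0.002]]
wrist_force: [0.3, -0.6, -0.9]
gripper_width: 0.157
```

```bash
python3 tip.py; python3 d.py .463 .187 .043 90.07;python3 - <<'E'
from station import *
from h import *
for n in('side','top'):
    p=imaging.capture(n);pickle.dump(p,open(n+'6.pkl','wb'))
    x,y=(170,190) if n=='top' else (250,240)
    cv2.imwrite(f'pics/{n}6.png',cv2.resize(p['pixels'][y:y+120,x:x+140],None,fx=5,fy=5,interpolation=cv2.INTER_CUBIC)[:,:,::-1])
E
```

```text
axis [0.0063 0.9999 0.0123] tip [0.465  0.3511 0.0493] origin [0.4638 0.1661 0.047 ]
[[314.3 338.7]
 [320.9 284.5]
 [317.8 310.3]]
t 11.3 tcp [0.4638 0.1795 0.0416] w 0.157 F [ 0.4   0.83 -0.52] M [ 0.046  0.041 -0.021]
psi 179.58 down [ 0.0339 -0.0029 -0.9994]
twist needed -0.49
delta tool mm [-1.4  0.8  7.5]
```

View pics/side6.png

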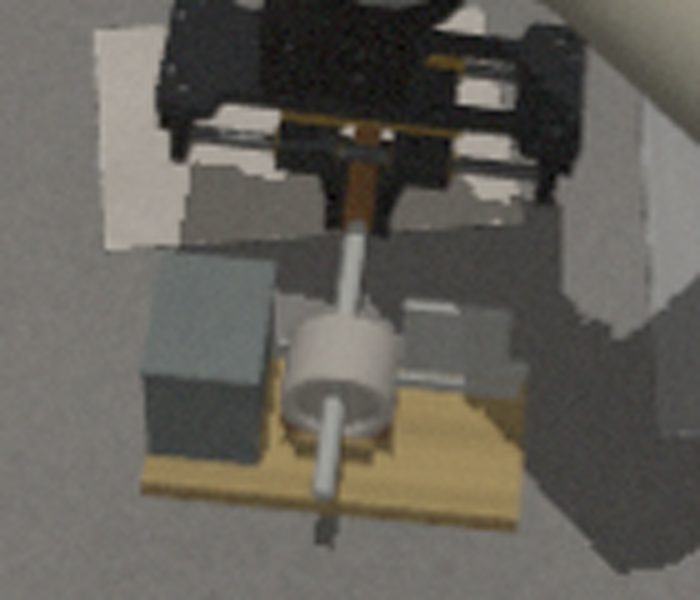

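View pics/top6.png

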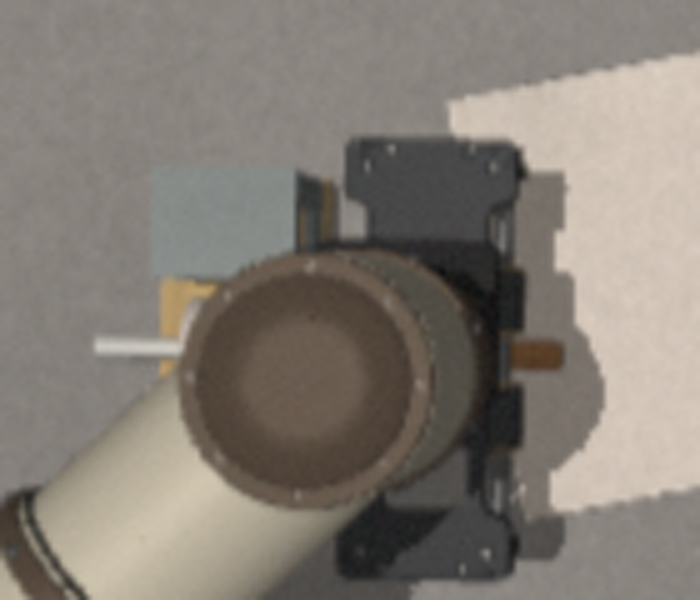

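The rod runs through the ring and out the far side (tip at (325,490) in the crop). I advance 7 mm more to centre the ring at about 115, then lift gently.

>>> apply_moves([
  [0,0,0.007],
  [-0.005,0,0],
  [-0.006,0,0],
  [-0.006,0,0],
  [-0.008,0,0],
  [-0.01,0,0],
  [-0.01,0,0],
  [0,0,0],
], twist=[-0.5,0,0,0,0,0,0,0], claw=[0,0,0,0,0,0,0,0])

```text
time_s: 12.2
tcp_pos: [0.4617, 0.184, 0.0912]
ee_rot: [[0.033, -0.999, 0.002], [-0.004, 0.002, 1.0], [-0.999, -0.033, -0.003]]
wrist_force: [-0.3, -0.3, -2.3]
gripper_width: 0.153
```

```bash
python3 tip.py; python3 d.py .463 .187 .153 90.07;python3 - <<'E'
from station import *
from h import *
for n in('side',):
    p=imaging.capture(n);pickle.dump(p,open(n+'7.pkl','wb'))
    x,y=(190,190) if n=='top' else (250,220)
    cv2.imwrite(f'pics/{n}7.png',cv2.resize(p['pixels'][y:y+120,x:x+140],None,fx=5,fy=5,interpolation=cv2.INTER_CUBIC)[:,:,::-1])
E
```

```text
axis [0.0016 0.9999 0.0111] tip [0.4618 0.355  0.0986] origin [0.4615 0.17   0.0965]
[[316.2 327.8]
 [322.5 272.5]
 [319.5 298.8]]
t 12.25 tcp [0.4614 0.1837 0.0905] w 0.16 F [ 0.26 -0.55 -1.49] M [ 0.005 -0.009 -0.007]
psi 179.88 down [ 0.0321 -0.0041 -0.9995]
twist needed -0.19
delta tool mm [-62.4  -3.6   3. ]
```

View pics/side7.png

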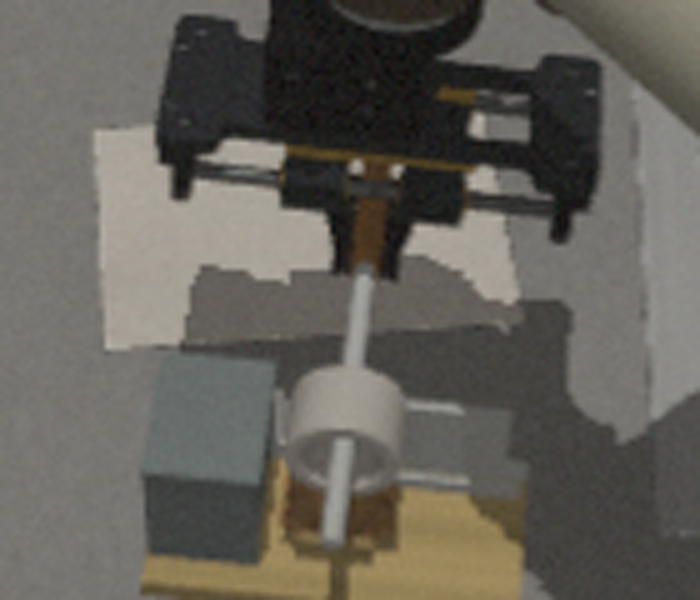

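The ring hangs on the rod, and the tip at (316.3,327.9) matches the prediction, so the pin isn't sagging. Lifting on.

>>> apply_moves([
  [-0.008,0,0],
  [-0.012,0,0],
  [-0.012,0,0],
  [-0.012,0,0],
  [-0.01,0,0],
  [-0.005,0,0],
  [0,0,0],
  [0,0,0],
], twist=[0,0,0,0,0,0,0,0], claw=[0,0,0,0,0,0,0,0])

```text
time_s: 13.1
tcp_pos: [0.4574, 0.1825, 0.1502]
ee_rot: [[0.025, -1.0, 0.003], [-0.009, 0.003, 1.0], [-1.0, -0.025, -0.009]]
wrist_force: [-0.1, 0.4, -1.1]
gripper_width: 0.153
```

```bash
python3 tip.py; python3 d.py .5054 -.216 .15 93.9
```

```text
axis [0.0025 1.     0.0056] tip [0.4577 0.3536 0.1567] origin [0.4572 0.1686 0.1557]
[[319.1 311.3]
 [325.4 255. ]
 [322.4 281.7]]
t 13.15 tcp [0.4573 0.1825 0.1501] w 0.156 F [-0.89  0.41 -0.92] M [ 0.02   0.023 -0.02 ]
psi 179.85 down [ 0.0252 -0.0093 -0.9996]
twist needed -4.05
delta tool mm [   5.1  -49.1 -398.3]
```

>>> apply_moves([
  [0,-0.001,-0.005],
  [0,-0.002,-0.01],
  [0,-0.002,-0.015],
  [0,-0.003,-0.02],
  [0,-0.003,-0.022],
  [0,-0.003,-0.025],
  [0,-0.003,-0.025],
  [0,-0.002,-0.022],
  [0,-0.002,-0.02],
  [0,-0.002,-0.015],
  [0,-0.001,-0.01],
  [0,0,-0.005],
], twist=[0,0,-0.5,-0.5,-0.5,-0.5,0,0,0,0,0,0], claw=[0,0,0,0,0,0,0,0,0,0,0,0])

```text
time_s: 14.35
tcp_pos: [0.4837, -0.0259, 0.1489]
ee_rot: [[0.016, -0.999, -0.032], [-0.014, -0.032, 0.999], [-1.0, -0.016, -0.015]]
wrist_force: [-1.0, 0.1, -1.0]
gripper_width: 0.155
```

```bash
python3 tip.py; python3 d.py .5054 -.216 .15 93.9
```

```text
axis [-3.210e-02  9.995e-01 -1.000e-04] tip [0.4782 0.1451 0.1544] origin [ 0.4841 -0.0398  0.1544]
[[318.3 235.6]
 [321.9 192.7]
 [320.2 213.1]]
t 14.4 tcp [ 0.4835 -0.026   0.1489] w 0.158 F [ 0.14 -0.24 -1.26] M [-0.038  0.031 -0.027]
psi -178.17 down [ 0.0159 -0.0143 -0.9998]
twist needed -2.07
delta tool mm [   1.9  -15.8 -190.6]
```

>>> apply_moves([
  [0,0,-0.005],
  [0,-0.001,-0.01],
  [0,-0.001,-0.015],
  [0,-0.001,-0.02],
  [0,-0.001,-0.022],
  [0,-0.001,-0.023],
  [0,-0.001,-0.023],
  [0,-0.001,-0.02],
  [0,-0.001,-0.018],
  [0,-0.001,-0.015],
  [0,0,-0.009],
  [0,0,-0.004],
], twist=[0,0,-0.5,-0.5,-0.5,-0.5,0,0,0,0,0,0], claw=[0,0,0,0,0,0,0,0,0,0,0,0])

```text
time_s: 15.6
tcp_pos: [0.5058, -0.2162, 0.1519]
ee_rot: [[0.018, -0.997, -0.079], [-0.014, -0.079, 0.997], [-1.0, -0.016, -0.016]]
wrist_force: [-0.4, 0.7, -0.8]
gripper_width: 0.156
```

```bash
python3 tip.py; python3 d.py .5054 -.216 .15 93.9; python3 - <<'E'
from station import *
from h import *
for n in('side','top'):
    p=imaging.capture(n);pickle.dump(p,open(n+'8.pkl','wb'))
    x,y=(330,180) if n=='top' else (250,120)
    cv2.imwrite(f'pics/{n}8.png',cv2.resize(p['pixels'][y:y+120,x:x+140],None,fx=5,fy=5,interpolation=cv2.INTER_CUBIC)[:,:,::-1])
E
```

```text
axis [-0.0792  0.9969 -0.001 ] tip [ 0.4921 -0.0456  0.1572] origin [ 0.5068 -0.23    0.1574]
[[319.7 181.3]
 [320.2 147.2]
 [320.  163.5]]
t 15.65 tcp [ 0.5058 -0.2163  0.1519] w 0.152 F [-0.11  0.08 -0.62] M [-0.022 -0.077 -0.005]
psi -175.46 down [ 0.0176 -0.0144 -0.9997]
twist needed 0.64
delta tool mm [1.9 0.4 0.4]
```

View pics/side8.png

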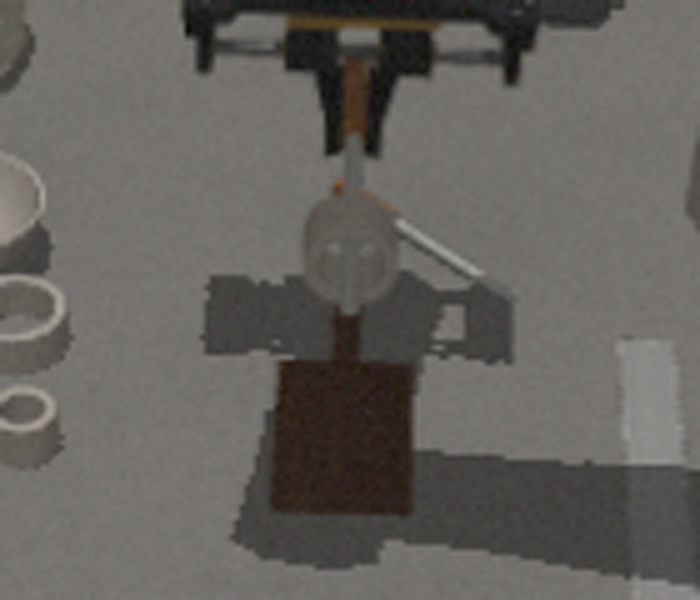

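View pics/top8.png

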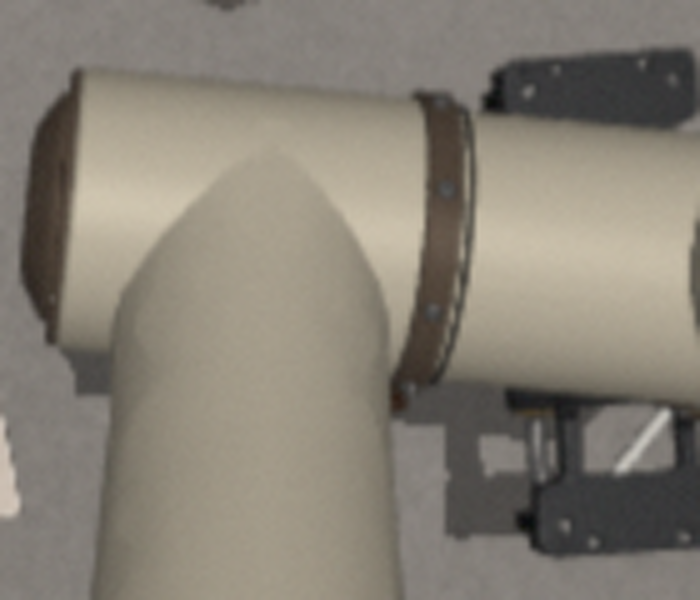

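```bash
python3 - <<'E'
from tip import *
f,ax=pred();p=pickle.load(open('side8.pkl','rb'))
for x in(.09,.1,.11,.12,.13): print(x,proj(p,[f(x)+[0,0,-.013]]).round(1),proj(p,[f(x)+ax*.017+[0,0,-.039],f(x)+ax*-.017+[0,0,.013]]).round(1).tolist())
qc,qs,qp=pickle.load(open('poses.pkl','rb'))
print('mid',f(.115),'in stand frame', (np.array([[np.cos(qs[2]),np.sin(qs[2])],[-np.sin(qs[2]),np.cos(qs[2])]])@(f(.115)[:2]-qs[:2])))
E
```

```text
0.09 [[320. 163.]] [[319.6, 174.4], [320.3, 151.5]]
0.1 [[319.9 165.3]] [[319.6, 176.7], [320.3, 153.7]]
0.11 [[319.9 167.5]] [[319.6, 179.0], [320.2, 155.9]]
0.12 [[319.9 169.8]] [[319.5, 181.4], [320.2, 158.1]]
0.13 [[319.8 172.1]] [[319.5, 183.7], [320.2, 160.4]]
mid [ 0.49745745 -0.11456698  0.15734707] in stand frame [0.00107082 0.00249232]
```

Ring sits at about 120 on the pin and the rod's midpoint is within 2–3 mm of the notch line. I lower it.

>>> apply_moves([
  [0.006,0,0],
  [0.01,0,0],
  [0.012,0,0],
  [0.012,0,0],
  [0.01,0,0],
  [0.005,0,0],
  [0,0,0],
], twist=[0.4,0,0,0,0,0,0], claw=[0,0,0,0,0,0,0])

```text
time_s: 16.45
tcp_pos: [0.5054, -0.2132, 0.0908]
ee_rot: [[0.014, -0.997, -0.076], [-0.013, -0.076, 0.997], [-1.0, -0.013, -0.014]]
wrist_force: [0.7, -0.2, -0.2]
gripper_width: 0.155
```

```bash
cat > st.py <<'E'
from tip import *
f,ax=pred();qc,qs,qp=pickle.load(open('poses.pkl','rb'))
print('mid',f(.115).round(4),'in stand frame', (np.array([[np.cos(qs[2]),np.sin(qs[2])],[-np.sin(qs[2]),np.cos(qs[2])]])@(f(.115)[:2]-qs[:2])).round(4),'axis',ax.round(4),'deg',np.degrees(np.arctan2(ax[1],ax[0])).round(2))
E
python3 st.py; python3 d.py .5058 -.216 .0795 93.9; python3 - <<'E'
from station import *
from h import *
for n in('side',):
    p=imaging.capture(n);pickle.dump(p,open(n+'9.pkl','wb'))
    x,y=(280,130)
    cv2.imwrite(f'pics/{n}9.png',cv2.resize(p['pixels'][y:y+100,x:x+100],None,fx=6,fy=6,interpolation=cv2.INTER_CUBIC)[:,:,::-1])
E
```

```text
mid [ 0.4977 -0.1125  0.0964] in stand frame [0.0032 0.0021] axis [-7.590e-02  9.971e-01  6.000e-04] deg 94.35
t 16.45 tcp [ 0.5054 -0.2132  0.0908] w 0.155 F [ 0.72 -0.18 -0.25] M [-0.024  0.001  0.01 ]
psi -175.65 down [ 0.0141 -0.013  -0.9998]
twist needed 0.45
delta tool mm [11.3 -0.  -2.6]
```

View pics/side9.png

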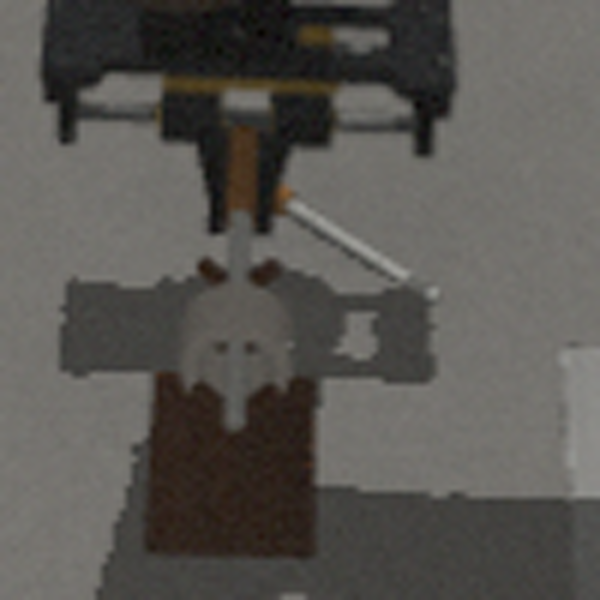

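The rod hangs centred between the prongs of both posts (near prongs at (200,390) and (270,390), far at (212,268) and (265,268)). I lower the last 11 mm.

>>> apply_moves([
  [0.005,0,-0.002],
  [0.004,0,0],
  [0.002,0,0],
  [0,0,0],
], twist=[0.3,0,0,0], claw=[0,0,0,0])

```text
time_s: 16.9
tcp_pos: [0.507, -0.2159, 0.0806]
ee_rot: [[0.018, -0.997, -0.07], [-0.014, -0.07, 0.997], [-1.0, -0.017, -0.015]]
wrist_force: [-0.4, 0.1, -0.4]
gripper_width: 0.159
```

```bash
python3 st.py; python3 d.py .5058 -.216 .0795 93.9
```

```text
mid [ 0.4998 -0.115   0.0861] in stand frame [0.0004 0.0002] axis [-7.050e-02  9.975e-01 -2.000e-04] deg 94.04
t 16.9 tcp [ 0.507  -0.2159  0.0806] w 0.159 F [-0.41  0.06 -0.36] M [0.185 0.132 0.067]
psi -175.96 down [ 0.0175 -0.0136 -0.9998]
twist needed 0.14
delta tool mm [ 1.1  1.2 -0. ]
```

>>> apply_moves([
  [0.002,0,0],
  [0,0,0],
], twist=[0,0], claw=[0,0])

```text
time_s: 17.1
tcp_pos: [0.507, -0.2161, 0.0795]
ee_rot: [[0.018, -0.997, -0.071], [-0.014, -0.071, 0.997], [-1.0, -0.017, -0.015]]
wrist_force: [-1.4, 0.8, 1.9]
gripper_width: 0.162
```

```bash
python3 st.py; python3 d.py .5058 -.216 .0795 93.9; python3 - <<'E'
from station import *
from h import *
for n in('side',):
    p=imaging.capture(n);pickle.dump(p,open(n+'10.pkl','wb'))
    x,y=(280,130)
    cv2.imwrite(f'pics/{n}10.png',cv2.resize(p['pixels'][y:y+100,x:x+100],None,fx=6,fy=6,interpolation=cv2.INTER_CUBIC)[:,:,::-1])
E
```

```text
mid [ 0.4997 -0.1152  0.085 ] in stand frame [0.0003 0.0003] axis [-7.110e-02  9.975e-01 -6.000e-04] deg 94.08
t 17.1 tcp [ 0.507  -0.2161  0.0795] w 0.162 F [-1.44  0.84  1.86] M [0.255 0.432 0.104]
psi -175.92 down [ 0.0177 -0.014  -0.9997]
twist needed 0.18
delta tool mm [0.  1.2 0.1]
```

View pics/side10.png

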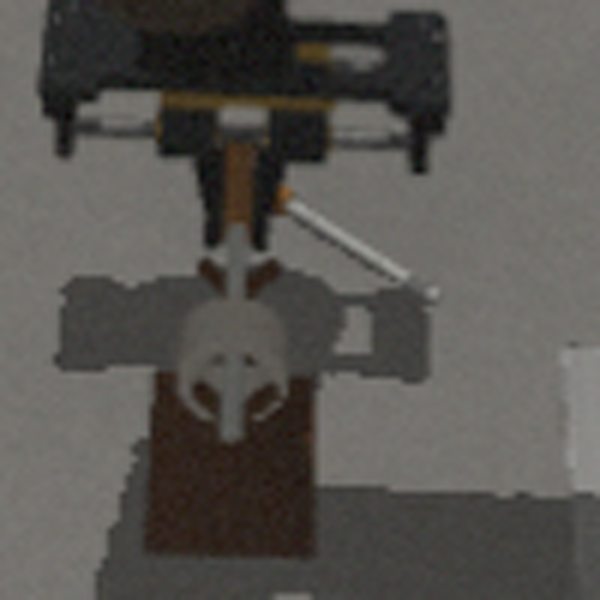

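Contact is felt (2 N up, −1.4 N in x). I ease 1 mm towards −x to unload it, then open.

>>> apply_moves([
  [0,0.001,0],
  [0,0,0],
], twist=[0,0], claw=[0,0])

```text
time_s: 17.35
tcp_pos: [0.5062, -0.2161, 0.0796]
ee_rot: [[0.019, -0.997, -0.07], [-0.014, -0.071, 0.997], [-1.0, -0.018, -0.015]]
wrist_force: [-1.2, -0.4, -0.3]
gripper_width: 0.156
```

```bash
python3 st.py; python3 d.py .5058 -.216 .0795 93.9
```

```text
mid [ 0.4989 -0.1153  0.0851] in stand frame [0.0002 0.0011] axis [-7.080e-02  9.975e-01 -7.000e-04] deg 94.06
t 17.35 tcp [ 0.5062 -0.2161  0.0796] w 0.156 F [-1.21 -0.39 -0.34] M [0.06  0.062 0.106]
psi -175.94 down [ 0.0191 -0.014  -0.9997]
twist needed 0.16
delta tool mm [0.1 0.4 0.1]
```

Unloaded. Opening gradually.

>>> apply_moves([
  [0,0,0],
  [0,0,0],
  [0,0,0],
  [0,0,0],
  [0,0,0],
  [0,0,0],
  [0,0,0],
  [0,0,0],
], twist=[0,0,0,0,0,0,0,0], claw=[0.2,0.25,0.3,0.4,0.5,0.55,0.55,0.55])

```text
time_s: 18.15
tcp_pos: [0.5074, -0.2162, 0.0798]
ee_rot: [[0.022, -0.997, -0.07], [-0.014, -0.071, 0.997], [-1.0, -0.02, -0.016]]
wrist_force: [-0.4, 0.4, 0.2]
gripper_width: 0.541
```

```bash
python3 d.py .5058 -.216 .18 93.9; python3 - <<'E'
from station import *
from h import *
for n in('side',):
    p=imaging.capture(n);pickle.dump(p,open(n+'11.pkl','wb'))
    x,y=(280,130)
    cv2.imwrite(f'pics/{n}11.png',cv2.resize(p['pixels'][y:y+100,x:x+100],None,fx=6,fy=6,interpolation=cv2.INTER_CUBIC)[:,:,::-1])
E
```

```text
t 18.15 tcp [ 0.5074 -0.2162  0.0798] w 0.541 F [-0.42  0.38  0.19] M [0.133 0.051 0.012]
psi -175.95 down [ 0.0215 -0.0143 -0.9997]
twist needed 0.15
delta tool mm [-100.2   -0.5   -1.3]
```

View pics/side11.png

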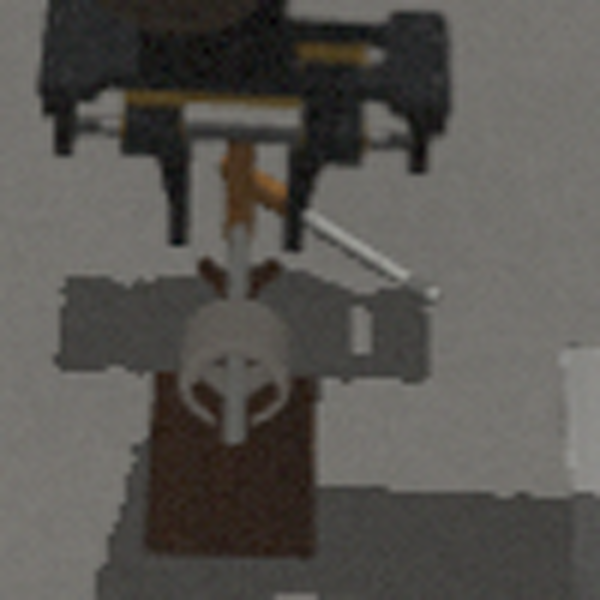

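The pin stays in both notches with the ring on it and the fingers are clear on both sides. I retreat straight up.

>>> apply_moves([
  [-0.01,0,0],
  [-0.02,0,0],
  [-0.03,0,0],
  [-0.03,0,0],
  [-0.03,0,-0.01],
  [0,0,-0.04],
  [0,0,-0.04],
  [0,0,-0.04],
  [0,0,-0.04],
  [0,0,-0.03],
  [0,0,0],
  [0,0,0],
], twist=[0,0,0,0,0,0,0,0,0,0,0,0], claw=[0.55,0.55,0.55,0.55,0.55,0.55,0.55,0.55,0.55,0.55,0.55,0.55])

```text
time_s: 19.4
tcp_pos: [0.5199, -0.4216, 0.2189]
ee_rot: [[0.03, -0.997, -0.074], [-0.02, -0.075, 0.997], [-0.999, -0.029, -0.022]]
wrist_force: [-0.1, 0.2, 0.7]
gripper_width: 0.548
```

```bash
python3 d.py .5058 -.216 .18 93.9; python3 - <<'E'
from station import *
from h import *
for n in('side','top'):
    p=imaging.capture(n);pickle.dump(p,open(n+'12.pkl','wb'));save(p,n+'12f.png')
    x,y=(280,130) if n=='side' else (350,200)
    cv2.imwrite(f'pics/{n}12.png',cv2.resize(p['pixels'][y:y+100,x:x+100],None,fx=6,fy=6,interpolation=cv2.INTER_CUBIC)[:,:,::-1])
E
```

```text
t 19.4 tcp [ 0.5199 -0.4216  0.2189] w 0.548 F [-0.08  0.18  0.69] M [ 0.132 -0.01   0.017]
psi -175.7 down [ 0.0301 -0.02   -0.9993]
twist needed 0.4
delta tool mm [ 3.440e+01 -2.000e-01  2.069e+02]
```

View pics/side12f.png

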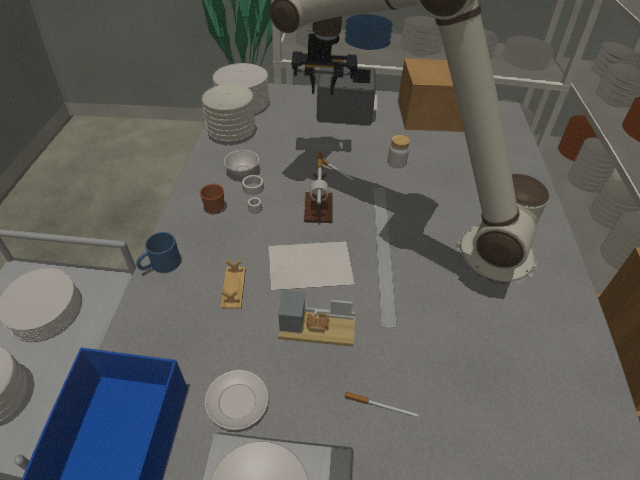

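View pics/top12.png

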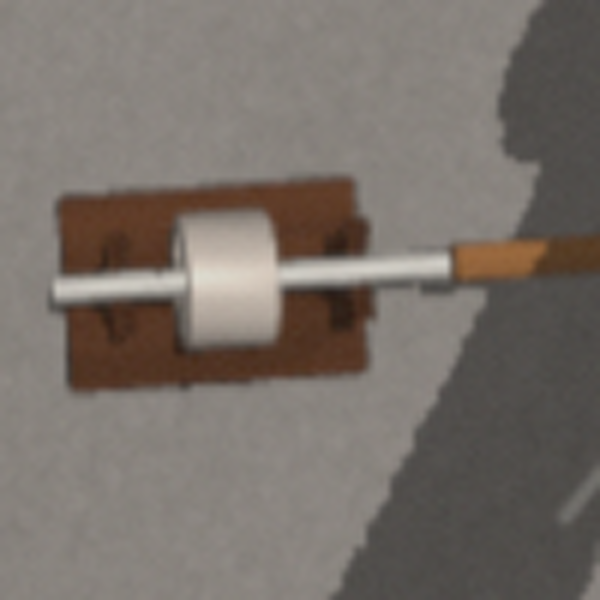

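View pics/top12f.png

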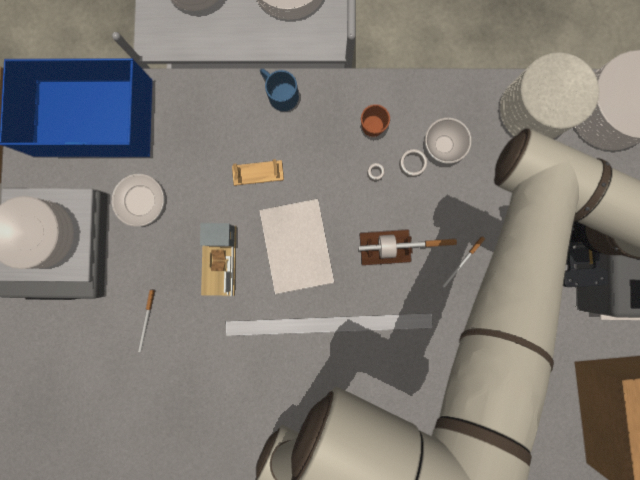

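The side view is clear, but the gripper is near the dark appliance at (610,270). I move it well clear, measure the final pose, then hand in.

>>> apply_moves([
  [-0.03,0,0],
  [-0.03,0,0.02],
  [-0.01,0,0.03],
  [0,0,0.02],
  [0,0,0],
  [0,0,0],
  [0,0,0],
], twist=[0,0,0,0,0,0,0], claw=[0.55,0.55,0.55,0.55,0.55,0.55,0.55])

```text
time_s: 20.2
tcp_pos: [0.5121, -0.34, 0.2919]
ee_rot: [[0.03, -0.996, -0.085], [-0.018, -0.085, 0.996], [-0.999, -0.029, -0.021]]
wrist_force: [0.5, 0.3, -0.1]
gripper_width: 0.551
```

```bash
python3 d.py .5058 -.216 .18 93.9; python3 - <<'E'
from station import *
from fit import *
p=imaging.capture('top');save(p,'top13.png')
im=cv2.resize(p['pixels'][200:300,350:470],None,fx=6,fy=6,interpolation=cv2.INTER_CUBIC)[:,:,::-1];cv2.imwrite('pics/top13c.png',im)
q=pickle.load(open('top12.pkl','rb'))
px=lambda c:unc(c,(350,200),6)
P=onz(q,px([[53,292],[453,263]]),.088);Rg=onz(q,px([[228,278]]),.098)
qs=pickle.load(open('poses.pkl','rb'))[1];R=np.array([[np.cos(qs[2]),np.sin(qs[2])],[-np.sin(qs[2]),np.cos(qs[2])]])
u=(P[0]-P[1])[:2];print('rod len',np.linalg.norm(u),'ang',np.arctan2(u[1],u[0]),'stand',qs[2])
mid=P[0][:2]-u/np.linalg.norm(u)*.07
print('mid',R@(mid-qs[:2]),'ring',R@(Rg[0][:2]-qs[:2]))
E
```

```text
t 20.2 tcp [ 0.5121 -0.34    0.2919] w 0.551 F [ 0.46  0.3  -0.12] M [ 0.091 -0.014 -0.035]
psi -175.1 down [ 0.0304 -0.0181 -0.9994]
twist needed 1.0
delta tool mm [109.4  -1.1 126.4]
rod len 0.15036658908425912 ang 1.6523191581953878 stand 1.6381994630430416
mid [-1.37654180e-06  1.19039996e-03] ring [0.00550101 0.00107022]
```

View pics/top13.png

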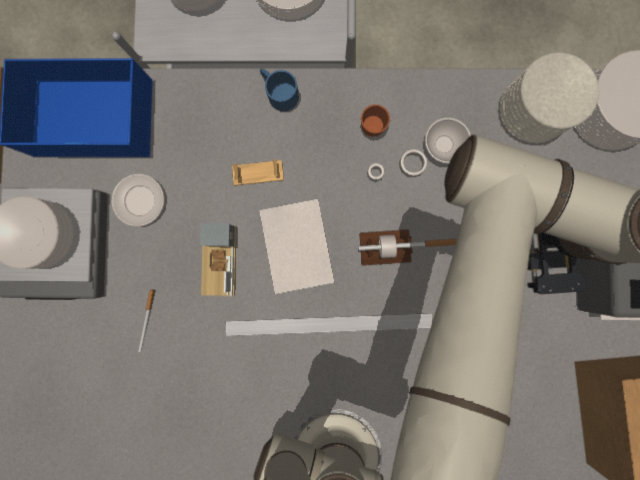

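The measured rod length (150 mm) fits. Its midpoint is within about 1 mm of the perch, the ring is 5.5 mm from midway, the shutter is open and the other ware hasn't moved. Handing in.

```bash
python3 -c "
from station import job
print(job.finish_job())"
```

```text
the job is handed in; nothing more can be done
None
```

The job is handed in at about 20 s of the allowed 67 s; no verdict was reported. I took the pin from its rest and pushed the rod into the slot until the shutter sprang open, at about 5 N. I then threaded the ring, lifted it out on the rod and laid the pin in both notches of the stand. After letting go I moved the gripper well clear.

**Last checks, measured from the final top picture:**
- **Pin:** its 115 mm point is within about 1.2 mm of midway between the notches, and the rod is 0.014 rad off the notch line as fitted.
- **Ring:** it is about 5.5 mm from midway between the posts. No picture showed the fingers near it.
- **Shutter and other ware:** the shutter is open and the other ware stands where it was in the pictures. The arm hides part of the view, and I did not measure the ware or the shutter's opening.
- **Robot:** the gripper is clear and the wrist force reads about zero. The pin and ring looked unmoved between pictures, but I did not measure their speed.

**Disagreements:** the top and side views differed by 1–2 mm on the stand's position and by 0.02 rad on the carrier's angle, both within the tolerances. The tool also drifted to about 2° of tilt along the way, which did no harm.

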